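Rack the feet with their legs

TASK

Move the row of four prosthetic feet from the slatted drying rack to the leg rack, in the order in which the shanks lie there: each foot goes into the empty front bay of the blue tray that holds the shank of its own colour. Set every foot down upright, flat on the floor of its bay, with its heel next to the shank and its toes pointing straight away from it. Do not drop a foot or let it fall over, and leave the glue bottle and the tin of bolts where they stand.

Things in the scene. Friction and masses are not known exactly. Their poses are not given: they have to be found in the camera images.
- foot_beige_center (a point): Centre of the loose pale beige child's prosthetic foot: on the ankle axis, 42 mm above the sole. Axes: z up from the flat sole, toes towards -x, y across. The sole runs from 112 mm before this point (toes) to 38 mm behind it (heel), 60 mm wide at the toes.
- foot_tan_center (a point): Centre of the loose golden tan (yellowish) child's prosthetic foot: on the ankle axis, 42 mm above the sole. Same shape, axes and sizes as the beige one. Sole 46 mm wide at the heel. The ankle block to grip has flat sides: 38 mm across (y), 46 mm fore and aft (x), from 45 to 84 mm above the sole, clear all round.
- foot_terracotta_center (a point): Centre of the loose terracotta (reddish mid-brown) child's prosthetic foot: on the ankle axis, 42 mm above the sole. Same shape, axes and sizes as the beige one. It stands, like all four, on the slatted drying rack, toes roughly towards the robot, about 90 mm from the next foot, centre to centre.
- foot_brown_center (a point): Centre of the loose very dark brown child's prosthetic foot: on the ankle axis, 42 mm above the sole. Same shape, axes and sizes as the beige one. Rigid, about 0.22 kg.
- tray_beige: Blue tray that holds the pale beige shank (lower-leg shell, lying along it). Origin: on the underside, below the ankle axis of a foot rightly placed. z up; the empty foot bay lies to -x, the shank to +x, from 55 mm on.
- tray_tan: Blue tray that holds the golden tan (yellowish) shank (lower-leg shell, lying along it). Same shape, axes and sizes as the beige one's. Bay floor 4 mm above the origin; bay 170 mm long (from x = -122 to +48 mm), 76 mm wide, its walls 14 mm above the floor.
- tray_terracotta: Blue tray that holds the terracotta (reddish mid-brown) shank (lower-leg shell, lying along it). Same shape, axes and sizes as the beige one's. The shank is up to 71 mm thick; its top is 83 mm above the tray's underside. Fixed.
- tray_brown: Blue tray that holds the very dark brown shank (lower-leg shell, lying along it). Same shape, axes and sizes as the beige one's. The four trays lie side by side on the leg rack, 86 mm apart.
- glue_bottle: Bystander: small yellow bottle with a red cap, 42 mm diameter, 105 mm tall, standing loose on the bench between the two racks; origin at the centre of its underside, z up along it.
- bolt_tin: Bystander: round steel tin of brass bolts, 60 mm diameter, 35 mm tall, standing loose on the ledge of the drying rack, behind the rail at the feet's heels; origin at the centre of its underside.
Mind the look-alikes: they are no part of the job. Of the things like the part that bears foot_brown_center, leave any that is red or turquoise; of the rest the larger one is meant.

How it is judged:
By the outcome, as a careful person would: the job done as asked, in the order asked, and still so for the second after the job is handed in, with the robot touching nothing.
It also fails if it takes over 109 s, if anything falls off the work surface, if the arm or the gripper's body presses on something with over 40 N, if the wrist force passes 120 N, or if a joint passes its speed limit or range.

ROBOT

A 6-joint arm with a two-finger parallel gripper is mounted at the origin on the work surface. World frame = base frame: x ahead of the robot, y to its left, z up, the work surface at z = 0. Lengths are in m, angles in rad, forces in N, time in s.
With the tool pointing down it reaches from about 0.275 to 0.825 m from the base axis. Payload 4.9 kg.
Tool frame: the origin (TCP) lies midway between the tips of the shut fingers; the grasp point (between the pads) lies 19 mm behind it (grip_point_offset is the distance from the TCP to the grasp point, in m); z points along the fingers, x is the direction in which the jaws open and shut, and the axes are right-handed (so a half turn about z gives the same grasp; the last joint's range is limited). The gripper opens to 85 mm and grips with 20 to 120 N. Pads are 22 mm wide; open, the fingers measure 114 mm over their backs; the gripper's body (76 mm by 85 mm) begins 54 mm behind the grasp point. The pads swing forward as they close: fully open they stand 13 mm farther back than shut.
Start: joints at [-1.457, 0.326, -0.193, 1.052, 0, 1.437], TCP at [0.135, -0.533, 0.231] pointing down, gripper open.
Joint ranges: [-2.65, 2.65], [-0.97, 1.79], [-1.3, 1.35], [-1.93, 2.1], [-1.47, 1.37], [-3.14, 3.14]. Speed limits (rad/s): [2.57, 2.57, 3.14, 3.14, 3.14, 3.14].

INTERFACE

Orientations are given as a rotation vector (axis times angle).
In Python, from cell import * gives the robot as it stands. Calls block until the motion is done:
- movep(position, orientation): joint-space move of the TCP to a pose.
- move_l(position, velocity=0.15, rot=None, until_force=None): straight line of the TCP; rot=None keeps the orientation; velocity is the mean speed in m/s. With until_force (N) it stops when the force on the tool has changed by that much, and returns True; else False.
- set_joints(angles): joint-space move.
- let_go() and grab(newtons=None): open the fingers fully, or close them until they stop; newtons is the grip in N (None keeps the last).
- sleep(seconds).
- ik(position, orientation): joint angles nearest the present ones, or None.
- get_state(): the state.
- grab_frame(name): name is "scene" or "side" or "wrist"; returns a dict with "img" (480x640x3 uint8, red, green, blue), "fx", "fy", "cx", "cy" (pixels), "cam_to_world" (4x4, takes a point from camera to world coordinates); the wrist camera has in their place "T_tool_cam" (4x4, takes a point from camera to tool coordinates, whose origin is the TCP and whose axes are the tool frame's). Camera axes: x right, y down, z forward; pixel columns grow to the right and rows downward; lengths in m; the calibration is good to about 2 mm. The wrist camera is an equidistant fisheye: a pixel r from the principal point sees the ray r / f radians off the axis. A picture is of the moment at which its call begins: read the wrist's pose just before it. There is no depth.
A pose or a line that the arm cannot do raises MotionError and nothing moves.
- sign_off(): hands the job in, once; it reports no verdict.
Trained networks look in the newest picture that a camera, given by its name, has taken for a name from the list of things; names that differ only in an ending like _2 or _b are one class to them, and where a whole thing is asked for, a point or a joint stands for the part that bears it (a point fixed in the world has none). Each returns a list of dicts, best first, with "score" (0 to 1); they miss things now and then, are a little off and sometimes report something else, mostly with a low value. They report only what shows in the picture. A call takes as long as a camera call. They do not tell look-alikes from the thing itself.
- spot_in(camera, name): "centre" ([column, row] in pixels, amid what is visible of it).
- silhouettes(camera, name): "mask" (480x640 bool, what is visible of it) and "centre" ([column, row] in pixels, amid what is visible of it).
- tip_of(camera, name): "centre" ([column, row] in pixels: a listed point, or the origin of a listed thing).
The state is a dict: "clock": time; "q": joint angles; "joint_velocities": joint speeds; "tau": joint torques, N m; "position": TCP position; "eef_rot": TCP orientation; "contact_force": force on the tool from outside, world axes, zero at the start; "wrist_torque": the same for the moment, N m; "finger_gap": opening from 0.0 (shut) to 1.0 (fully open).
Only numpy, scipy, OpenCV 4.12 (cv2) and the standard library are available. Lean on these libraries where they do the work, as an engineer would, in place of code of your own. Each camera call takes 0.05 s, during which the arm holds its last target.

## Working session

There is one attempt and no reset: what is moved stays moved. The work goes in short steps, each a Python script; the robot and the scene stay as the last script left them, time stands still between calls to the robot, and variables do not carry over. Pictures are saved under pics/ and viewed, and the job is handed in when it is done.

```bash
mkdir -p pics; ls; cat > h.py <<'E'
from cell import *
import numpy as np, cv2
def save(n,img,s=1):
    im=cv2.cvtColor(img,cv2.COLOR_RGB2BGR)
    if s!=1: im=cv2.resize(im,None,fx=s,fy=s,interpolation=cv2.INTER_CUBIC)
    cv2.imwrite('pics/'+n+'.png',im)
E
python3 - <<'E'
from h import *
for c in ['scene','side','wrist']:
    f=grab_frame(c); save(c+'0',f['img']); print(c,f['fx'],f['fy'],f['cx'],f['cy']); print(np.round(f.get('cam_to_world',f.get('T_tool_cam')),4))
s=get_state();print(s)
E
```

```text
pics
scene 467.6154734045404 467.6154734045404 312.375048573462 236.892144358304
[[-0.3362  0.7089 -0.6201  1.214 ]
 [ 0.9418  0.2544 -0.2197  0.1508]
 [ 0.002  -0.6579 -0.7531  0.9423]
 [ 0.      0.      0.      1.    ]]
side 481.808307886342 481.808307886342 316.58034306558835 246.23776757821807
[[-0.9768 -0.1303  0.1702  0.3   ]
 [-0.2135  0.5215 -0.8261  0.8762]
 [ 0.0189 -0.8432 -0.5372  0.6936]
 [ 0.      0.      0.      1.    ]]
wrist 371.64829954431775 371.64829954431775 314.72853015553636 242.5291716005641
[[ 1.000e+00  4.000e-04  1.000e-03 -1.300e-03]
 [-7.000e-04  9.583e-01  2.859e-01 -7.420e-02]
 [-8.000e-04 -2.859e-01  9.583e-01 -1.423e-01]
 [ 0.000e+00  0.000e+00  0.000e+00  1.000e+00]]
{'clock': 0.15, 'q': array([-1.45719894e+00,  3.26763655e-01, -1.93351489e-01,  1.05199541e+00,
       -1.71609613e-06,  1.43660711e+00]), 'joint_velocities': array([-0.0011983 , -0.00206037,  0.00344808, -0.00020591, -0.00020808,
       -0.00059495]), 'tau': array([ 1.18325253e-03, -4.43703103e+01,  2.62664473e+01,  1.04055853e-02,
       -1.22836518e-04,  3.68362322e-06]), 'position': array([ 0.13485857, -0.53275848,  0.23068817]), 'eef_rot': array([-2.47819227e+00,  1.92931984e+00,  1.44612348e-03]), 'contact_force': array([0.02183058, 0.3391618 , 0.53010824]), 'wrist_torque': array([ 0.02310557,  0.05016791, -0.04152832]), 'finger_gap': 1.0006261403112935}
```

View pics/scene0.png

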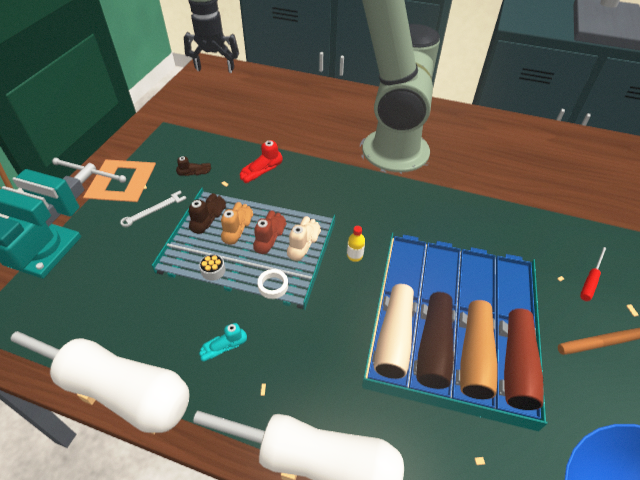

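View pics/side0.png

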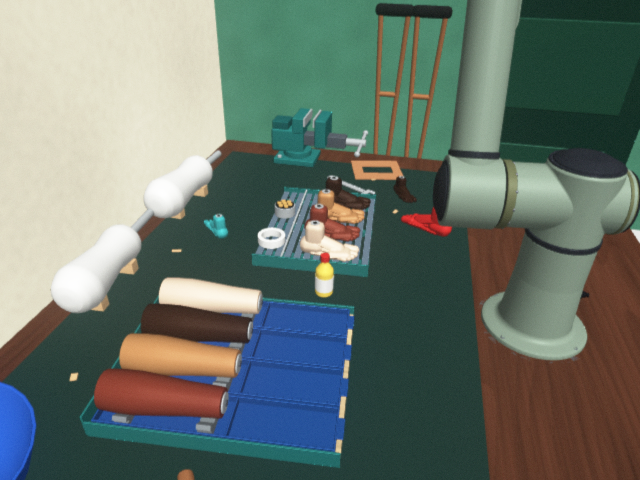

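View pics/wrist0.png

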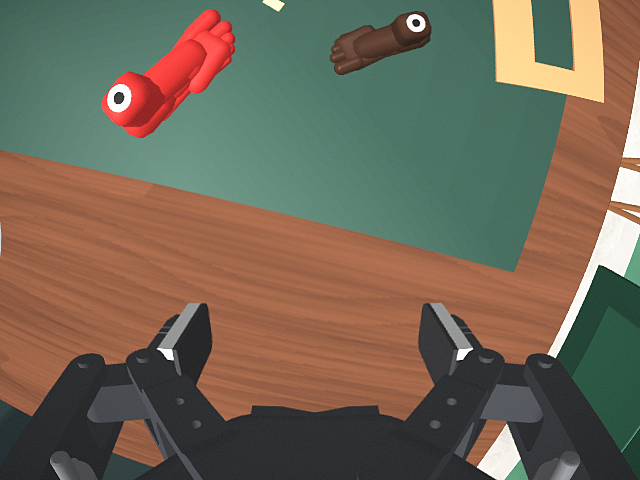

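Candidates for the feet, in scene pixels: 
- Red at (263,160): excluded by colour.
- Turquoise at (222,342): excluded by colour.
- Small dark brown at (193,166): the smaller of the two browns.
- Rack row: brown (206,212), tan (236,222), terracotta (268,230), beige (303,238).

The large brown foot on the rack is the one meant. Shanks from left to right are beige, brown, tan, terracotta.

```bash
cat >> h.py <<'E'
def proj(f,P):
    T=np.linalg.inv(f['cam_to_world']); p=T[:3,:3]@np.asarray(P)+T[:3,3]
    return np.array([f['fx']*p[0]/p[2]+f['cx'],f['fy']*p[1]/p[2]+f['cy']])
def ray(f,uv):
    d=np.array([(uv[0]-f['cx'])/f['fx'],(uv[1]-f['cy'])/f['fy'],1]); T=f['cam_to_world']
    d=T[:3,:3]@d; return T[:3,3],d/np.linalg.norm(d)
def tri(rays):
    A=np.zeros((3,3));b=np.zeros(3)
    for o,d in rays:
        M=np.eye(3)-np.outer(d,d);A+=M;b+=M@o
    X=np.linalg.solve(A,b); return X,[np.linalg.norm((np.eye(3)-np.outer(d,d))@(X-o)) for o,d in rays]
def wray(f,st,uv):
    from scipy.spatial.transform import Rotation as R
    v=np.array([uv[0]-f['cx'],uv[1]-f['cy']]);r=np.linalg.norm(v);th=r/f['fx']
    d=np.array([*(v/max(r,1e-9)*np.sin(th)),np.cos(th)])
    T=f['T_tool_cam'];Rw=R.from_rotvec(st['eef_rot']).as_matrix()
    return Rw@T[:3,3]+st['position'],Rw@T[:3,:3]@d
def wproj(f,st,P):
    from scipy.spatial.transform import Rotation as R
    T=f['T_tool_cam'];Rw=R.from_rotvec(st['eef_rot']).as_matrix()
    p=T[:3,:3].T@(Rw.T@(np.asarray(P)-st['position'])-T[:3,3])
    th=np.arctan2(np.hypot(p[0],p[1]),p[2]);n=np.hypot(p[0],p[1])
    return np.array([f['cx'],f['cy']])+f['fx']*th*p[:2]/n
E
python3 - <<'E'
from h import *
F={c:grab_frame(c) for c in ['scene','side']}
names=['foot_beige_center','foot_brown_center','foot_tan_center','foot_terracotta_center','tray_beige','tray_brown','tray_tan','tray_terracotta','glue_bottle','bolt_tin']
for n in names:
    D={}
    for c in F:
        D[c]=[(np.round(d['centre']).astype(int).tolist(),round(d['score'],2)) for d in tip_of(c,n)][:4]
    print(n,D)
    if all(D.values()):
        best=None
        for a in D['scene']:
            for b in D['side']:
                X,e=tri([ray(F['scene'],a[0]),ray(F['side'],b[0])])
                if e[0]<.012: print('   ',a[0],b[0],X.round(3),np.round(e,4))
print(get_state()['clock'])
E
```

```text
foot_beige_center {'scene': [([299, 241], 0.64), ([264, 232], 0.21)], 'side': [([315, 236], 0.59)]}
    [299, 241] [315, 236] [ 0.514 -0.133  0.065] [0.0018 0.0018]
foot_brown_center {'scene': [([234, 336], 0.91), ([200, 216], 0.77), ([188, 164], 0.74), ([268, 151], 0.56)], 'side': [([331, 191], 0.83), ([440, 220], 0.8), ([404, 188], 0.75), ([218, 227], 0.57)]}
    [234, 336] [218, 227] [ 0.792 -0.179  0.028] [0.0015 0.0015]
    [200, 216] [331, 191] [ 0.523 -0.403  0.064] [0.0012 0.0012]
    [188, 164] [440, 220] [ 0.171 -0.679 -0.129] [0.0095 0.0095]
    [188, 164] [404, 188] [ 0.313 -0.566  0.024] [0.002 0.002]
    [268, 151] [440, 220] [ 0.199 -0.351  0.042] [0.0054 0.0054]
    [268, 151] [404, 188] [ 0.311 -0.296  0.148] [0.0002 0.0002]
foot_tan_center {'scene': [([231, 223], 0.72)], 'side': [([327, 205], 0.8)]}
    [231, 223] [327, 205] [ 0.517 -0.317  0.062] [0.0018 0.0018]
foot_terracotta_center {'scene': [([263, 233], 0.78), ([352, 254], 0.62), ([403, 281], 0.25)], 'side': [([315, 219], 0.7)]}
    [263, 233] [315, 219] [ 0.529 -0.221  0.069] [0.0042 0.0042]
tray_beige {'scene': [], 'side': [([292, 321], 0.78), ([318, 220], 0.61)]}
tray_brown {'scene': [([438, 290], 0.63)], 'side': [([279, 354], 0.81)]}
    [438, 290] [279, 354] [0.504 0.222 0.008] [0.0014 0.0014]
tray_tan {'scene': [([474, 297], 0.66)], 'side': [([273, 383], 0.69)]}
    [474, 297] [273, 383] [0.495 0.303 0.013] [0.0027 0.0027]
tray_terracotta {'scene': [([511, 302], 0.88)], 'side': [([257, 424], 0.79)]}
    [511, 302] [257, 424] [0.491 0.39  0.018] [0.0044 0.0044]
glue_bottle {'scene': [([354, 255], 0.78), ([232, 222], 0.59)], 'side': [([324, 291], 0.95)]}
    [354, 255] [324, 291] [ 0.461 -0.002  0.001] [0.0004 0.0004]
bolt_tin {'scene': [([213, 272], 0.84), ([199, 213], 0.67)], 'side': [([286, 212], 0.83)]}
    [213, 272] [286, 212] [ 0.641 -0.313  0.02 ] [0.0041 0.0041]
1.25
```

```bash
python3 - <<'E'
from h import *
f=grab_frame('scene'); save('sc_crop',f['img'][145:305,140:350],3.5)
f=grab_frame('side'); save('si_crop',f['img'][160:280,240:460],3.5)
E
```

```text
(no output)
```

View pics/sc_crop.png

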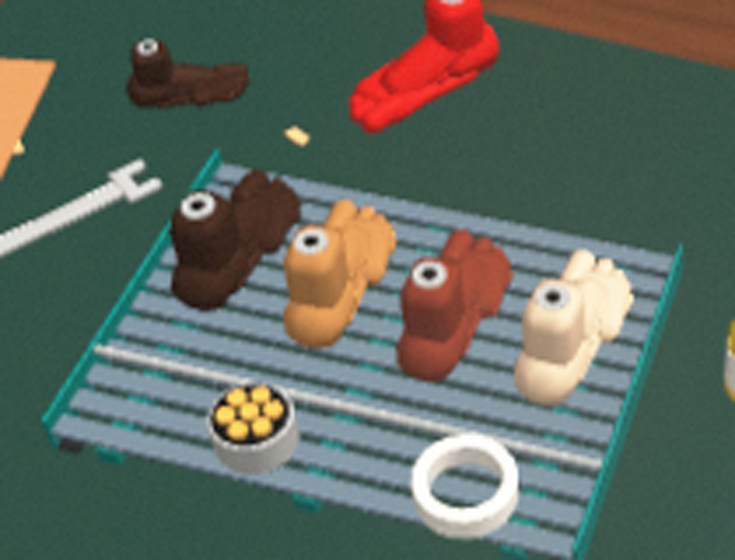

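View pics/si_crop.png

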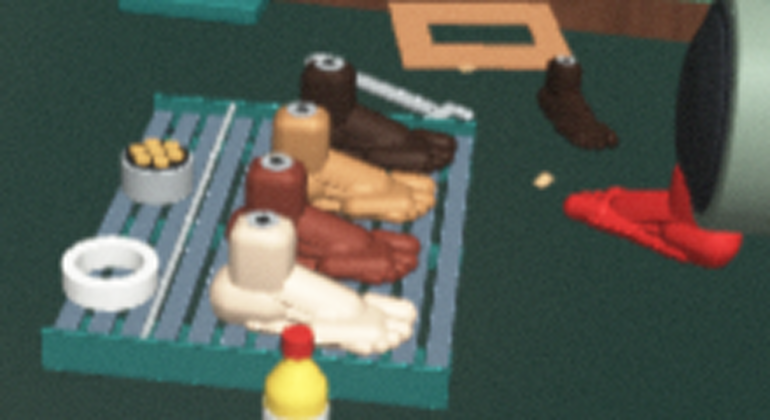

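```bash
python3 - <<'E'
from h import *
from scipy.spatial.transform import Rotation as R
def rot(yaw,flip=0):
    # tool z down; tool x at angle yaw from +y
    a=yaw+(np.pi if flip else 0)
    x=np.array([-np.sin(a),np.cos(a),0]);z=np.array([0,0,-1.]);y=np.cross(z,x)
    return R.from_matrix(np.c_[x,y,z]).as_rotvec()
for fl in (0,1):
  for p in ([.52,-.4,.09],[.52,-.13,.09],[.5,.14,.08],[.49,.39,.08],[.5,-.27,.33],[.5,-.27,.40],[.46,.26,.36]):
    q=ik(p,rot(0,fl)); print(fl,p,None if q is None else np.round(q,2))
p=[.48,-.27,.36]
movep(p,rot(0,1) if ik(p,rot(0,1)) is not None else rot(0,0))
st=get_state(); f=grab_frame('wrist'); save('w1',f['img'],1.25); np.savez('w1',img=f['img'],pos=st['position'],rot=st['eef_rot'])
print(st['position'],st['eef_rot'],st['clock'])
E
cat >> h.py <<'E'
from scipy.spatial.transform import Rotation as R
def rot(yaw,flip=0):
    a=yaw+(np.pi if flip else 0)
    x=np.array([-np.sin(a),np.cos(a),0]);z=np.array([0,0,-1.]);y=np.cross(z,x)
    return R.from_matrix(np.c_[x,y,z]).as_rotvec()
E
```

```text
0 [0.52, -0.4, 0.09] [-0.77  0.63 -0.07  0.86  0.   -0.77]
0 [0.52, -0.13, 0.09] [-0.38  0.44 -0.42  0.71  0.   -0.38]
0 [0.5, 0.14, 0.08] [ 0.13  0.43 -0.48  0.67  0.    0.13]
0 [0.49, 0.39, 0.08] [ 0.55  0.59 -0.18  0.8   0.    0.55]
0 [0.5, -0.27, 0.33] [-0.63  0.32  0.05  1.3   0.   -0.63]
0 [0.5, -0.27, 0.4] [-0.63  0.32  0.22  1.47  0.   -0.63]
0 [0.46, 0.26, 0.36] [0.37 0.23 0.01 1.35 0.   0.37]
1 [0.52, -0.4, 0.09] [-0.77  0.63 -0.07  0.86  0.    2.37]
1 [0.52, -0.13, 0.09] [-0.38  0.44 -0.42  0.71  0.    2.76]
1 [0.5, 0.14, 0.08] [ 0.13  0.43 -0.48  0.67  0.   -3.01]
1 [0.49, 0.39, 0.08] [ 0.55  0.59 -0.18  0.8   0.   -2.59]
1 [0.5, -0.27, 0.33] [-0.63  0.32  0.05  1.3   0.    2.52]
1 [0.5, -0.27, 0.4] [-0.63  0.32  0.22  1.47  0.    2.52]
1 [0.46, 0.26, 0.36] [ 0.37  0.23  0.01  1.35  0.   -2.77]
[ 0.47949962 -0.27062871  0.3595852 ] [ 2.21997189e+00 -2.22230359e+00 -9.21963300e-04] 3.0083
```

View pics/w1.png

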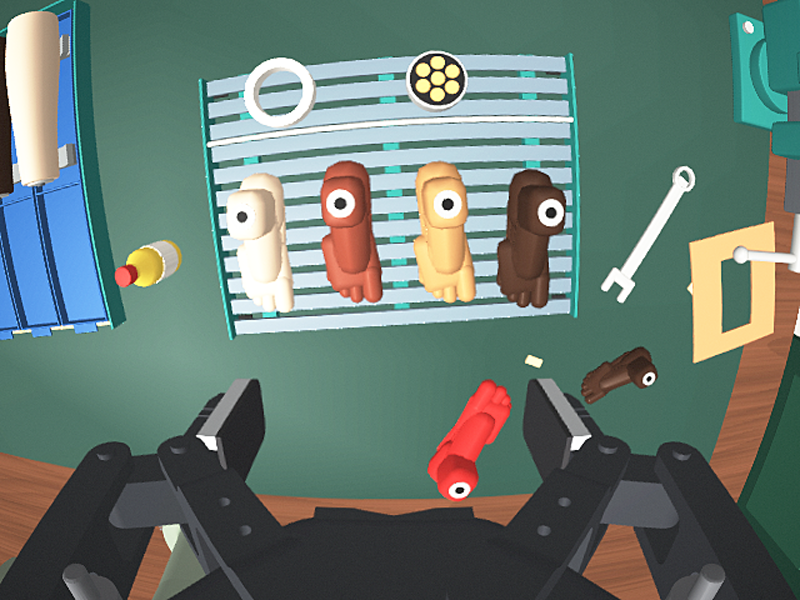

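```bash
cat > det.py <<'E'
from h import *
def dot(img,uv,r=9):
    u,v=map(int,np.round(uv)); p=img[v-r:v+r+1,u-r:u+r+1].astype(int)
    p=cv2.cvtColor(img[v-r:v+r+1,u-r:u+r+1],cv2.COLOR_RGB2GRAY)
    p=cv2.resize(p,None,fx=8,fy=8,interpolation=cv2.INTER_CUBIC)
    n,l,s,c=cv2.connectedComponentsWithStats(((p<105)).astype(np.uint8))
    best=None
    for i in range(1,n):
        x,y,w,h,a=s[i]
        if x==0 or y==0 or x+w==p.shape[1] or y+h==p.shape[0] or a<64: continue
        if best is None or a>best[0]: best=(a,c[i])
    return None if best is None else np.array([(best[1][0]+.5)/8-.5+u-r,(best[1][1]+.5)/8-.5+v-r])
E
python3 - <<'E'
from det import *
F={c:grab_frame(c) for c in ['scene','side']}
st=get_state(); w=grab_frame('wrist')
W={'beige':(242,217),'brown':(551,212),'tan':(447,205),'terracotta':(340,204)}
S={'beige':(553,297),'brown':(198,206),'tan':(311,241),'terracotta':(429,275)}
D={'beige':(262,220),'brown':(330,62),'tan':(302,109),'terracotta':(277,161)}
for k in W:
    uw=dot(w['img'],np.array(W[k])/1.25); us=dot(F['scene']['img'],np.array(S[k])/3.5+[140,145],5); ud=dot(F['side']['img'],np.array(D[k])/3.5+[240,160],5)
    rays=[];
    if uw is not None: rays.append(wray(w,st,uw))
    if us is not None: rays.append(ray(F['scene'],us))
    if ud is not None: rays.append(ray(F['side'],ud))
    X,e=tri(rays); print(k,uw,us,ud,X.round(4),np.round(e,4))
    for m in silhouettes('wrist',f'foot_{k}_center')[:5]:
        print('   ',np.round(m['centre']),round(m['score'],2),m['mask'].sum())
        if np.hypot(*(m['centre']-uw))<60: 
            np.save('m_'+k,m['mask'])
            ys,xs=np.nonzero(m['mask']); zs=.032
            P=[]
            for x,y in zip(xs,ys):
                o,d=wray(w,st,(x,y)); P.append((o+d*(zs-o[2])/d[2])[:2])
            P=np.array(P)-X[:2]
            for a,b in [(-.12,-.10),(-.1,-.08),(-.08,-.06),(-.06,-.04),(-.04,-.02),(0.02,.03),(.03,.04)]:
                s=P[(P[:,0]>a)&(P[:,0]<b)]
                if len(s): print('      x',round((a+b)/2,3),'ymid',round((s[:,1].min()+s[:,1].max())/2,4),'w',round(np.ptp(s[:,1]),4))
            print('      xr',P.min(0).round(4),P.max(0).round(4))
E
```

```text
beige [193.13388967 173.10541161] [297.49686819 229.39801198] [314.65961155 222.29955179] [ 0.5147 -0.1351  0.1052] [0.0003 0.0003 0.0002]
    [209. 194.] 0.91 4238
      x -0.11 ymid -0.0064 w 0.0423
      x -0.09 ymid 0.0006 w 0.0569
      x -0.07 ymid 0.0017 w 0.0565
      x -0.05 ymid 0.0025 w 0.057
      x -0.03 ymid 0.0089 w 0.0625
      x 0.025 ymid 0.004 w 0.0504
      x 0.035 ymid 0.0021 w 0.0367
      xr [-0.1108 -0.0279] [0.0384 0.0412]
brown [440.27180548 169.77394194] [195.93990964 203.23478916] [333.62735849 177.22641509] [ 0.5185 -0.4085  0.1057] [0.0003 0.0003 0.0002]
    [493. 299.] 0.74 1489
    [423. 192.] 0.64 4377
      x -0.11 ymid -0.0052 w 0.0461
      x -0.09 ymid 0.0005 w 0.0593
      x -0.07 ymid 0.0009 w 0.0593
      x -0.05 ymid 0.0025 w 0.0565
      x -0.03 ymid -0.0055 w 0.0701
      x 0.025 ymid -0.0055 w 0.0509
      x 0.035 ymid -0.003 w 0.041
      xr [-0.1093 -0.0417] [0.0385 0.0307]
tan [357.58825631 162.94241305] [228.35055621 213.4477459 ] None [ 0.5235 -0.3152  0.1064] [0.0001 0.0001]
    [353. 190.] 0.9 4452
      x -0.11 ymid -0.0188 w 0.0441
      x -0.09 ymid -0.01 w 0.0614
      x -0.07 ymid -0.0076 w 0.062
      x -0.05 ymid -0.0038 w 0.0599
      x -0.03 ymid -0.004 w 0.0502
      x 0.025 ymid -0.0006 w 0.0467
      x 0.035 ymid 0.0014 w 0.0378
      xr [-0.1085 -0.0409] [0.0387 0.0261]
terracotta [271.57329724 162.42404125] [262.15094581 222.80917689] [318.49336592 205.40048883] [ 0.524  -0.2236  0.1058] [0.0001 0.0002 0.0001]
    [281. 185.] 0.85 4355
      x -0.11 ymid -0.0113 w 0.0435
      x -0.09 ymid -0.0044 w 0.0575
      x -0.07 ymid -0.0034 w 0.0572
      x -0.05 ymid -0.0005 w 0.0581
      x -0.03 ymid -0.0001 w 0.0515
      x 0.025 ymid 0.0008 w 0.0442
      x 0.035 ymid 0.0013 w 0.0353
      xr [-0.1089 -0.0331] [0.0384 0.0285]
    [346.  67.] 0.32 1930
```

```bash
python3 - <<'E'
from h import *
movep([.46,.265,.34],rot(0.07,0))
st=get_state(); f=grab_frame('wrist'); save('w2',f['img'],1.25); np.savez('w2',img=f['img'],pos=st['position'],rot=st['eef_rot'])
F={c:grab_frame(c) for c in ['scene','side']}
print(st['position'],st['eef_rot'],st['clock'])
for n in ['tray_beige','tray_brown','tray_tan','tray_terracotta']:
    L=[(d['centre'],d['score']) for d in tip_of('wrist',n)][:4]
    for c,s in L:
        o,d=wray(f,st,c); print(n,np.round(c),round(s,2),(o+d*(.008-o[2])/d[2]).round(4))
save('s2',F['scene']['img'][215:435,350:560],3.5)
np.savez('fr2',sc=F['scene']['img'],si=F['side']['img'])
E
```

```text
[0.46035278 0.26452803 0.34001409] [ 2.14360694e+00  2.29625376e+00 -1.38050087e-05] 5.3417
tray_beige [214. 222.] 0.66 [0.5101 0.1331 0.008 ]
tray_brown [279. 218.] 0.94 [0.5003 0.2214 0.008 ]
tray_tan [343. 222.] 0.93 [0.4989 0.3053 0.008 ]
tray_terracotta [410. 216.] 0.94 [0.4844 0.3945 0.008 ]
```

View pics/w2.png

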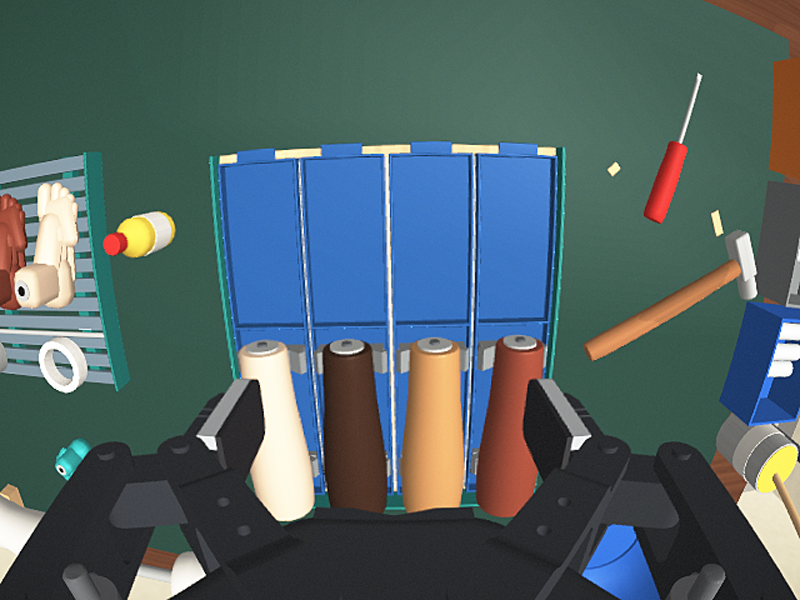

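```bash
python3 - <<'E'
from h import *
w=np.load('w2.npz')['img']; save('w2z',w[105:285,160:460],2.6)
s=np.load('fr2.npz'); save('si2',s['si'][285:470,80:370],2.7)
E
```

```text
(no output)
```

View pics/w2z.png

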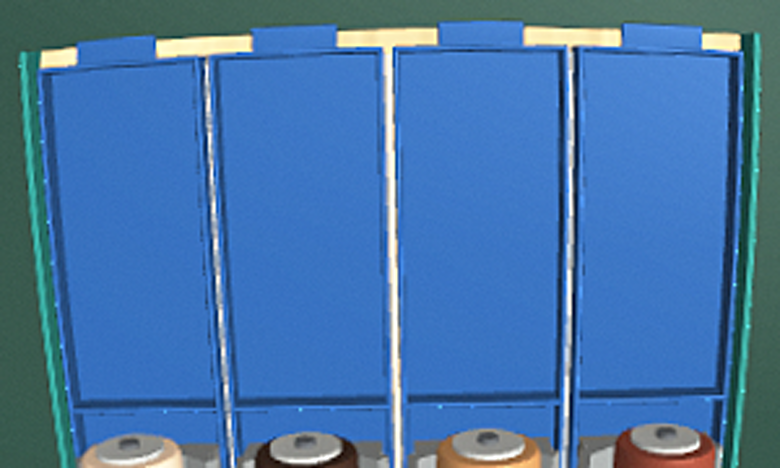

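View pics/s2.png

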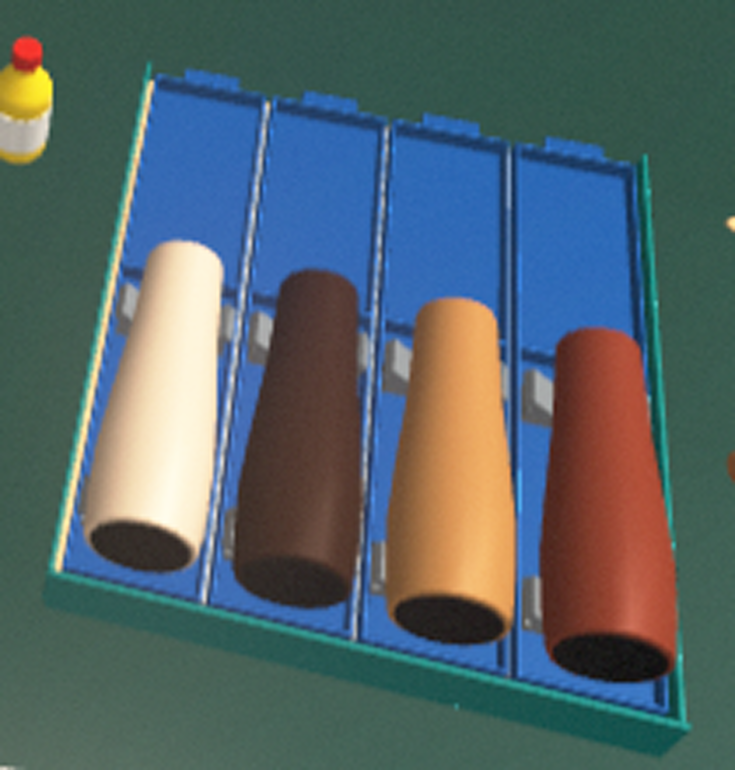

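View pics/si2.png

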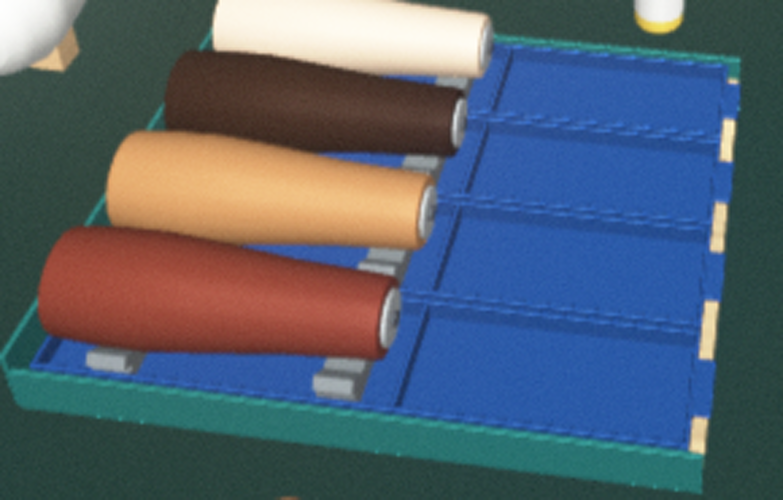

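```bash
python3 - <<'E'
from h import *
from scipy.optimize import least_squares
z=np.load('w2.npz'); st={'position':z['pos'],'eef_rot':z['rot']}
w=grab_frame('wrist'); F={c:grab_frame(c) for c in ['scene','side']}
# (cam, px, i gap index (offset in pitches from brown/tan gap=0), end)
O=[]
for g,(a,b) in zip((-1,0,1),[((207,58),(226,405)),((390,47),(398,402)),((573,47),(568,397))]):
    O+=[('w',np.array(a)/2.6+[160,105],g,'f'),('w',np.array(b)/2.6+[160,105],g,'r')]
for g,(a,b) in zip((-1,0,1),[((727,138),(487,117)),((712,225),(455,198)),((700,330),(412,297))]):
    O+=[('side',np.array(a)/2.7+[80,285],g,'f'),('side',np.array(b)/2.7+[80,285],g,'r')]
for g,(a,b) in zip((-1,0,1),[((267,100),(240,292)),((387,126),(372,325)),((511,147),(516,352))]):
    O+=[('scene',np.array(a)/3.5+[350,215],g,'f'),('scene',np.array(b)/3.5+[350,215],g,'r')]
def res(p,cams=('w','side','scene'),full=0):
    x,y,zt,yaw,xf=p; c,s=np.cos(yaw),np.sin(yaw); r=[]
    for cam,uv,g,e in O:
        if cam not in cams: continue
        lx=xf if e=='f' else .050; ly=.086*g
        P=[x+c*lx-s*ly,y+s*lx+c*ly,zt]
        q=wproj(w,st,P) if cam=='w' else proj(F[cam],P)
        r.append(q-uv)
    return np.array(r) if full else np.ravel(r)
for cams in (('w','side','scene'),('w',),('side','scene')):
    s=least_squares(res,[.5,.26,.025,.07,-.125],args=(cams,),loss='soft_l1')
    print(cams,s.x.round(4),np.abs(s.fun).max().round(2)); print(res(s.x,cams,1).round(1).tolist())
    x,y,zt,yaw,xf=s.x
    for n,k in zip(['beige','brown','tan','terra'],(-1.5,-.5,.5,1.5)):
        print(n,round(x-np.sin(yaw)*.086*k,4),round(y+np.cos(yaw)*.086*k,4))
print(get_state()['clock'])
E
```

```text
('w', 'side', 'scene') [ 0.4987  0.2643  0.0282  0.0885 -0.1241] 4.78
[[-0.6, -1.3], [-0.1, 0.7], [-0.6, -0.0], [-0.7, 0.8], [-0.0, -0.1], [-0.2, 1.4], [-3.5, 1.2], [-0.5, 0.2], [-1.4, 1.2], [1.0, 1.2], [-1.2, 0.4], [4.8, 0.9], [0.5, -0.3], [1.0, -0.1], [0.3, -1.2], [0.9, -1.6], [-0.1, -0.5], [-1.6, -1.1]]
beige 0.5101 0.1358
brown 0.5025 0.2215
tan 0.4949 0.3072
terra 0.4873 0.3928
('w',) [ 0.4976  0.2648  0.0272  0.0913 -0.1225] 0.66
[[-0.3, -0.7], [0.5, -0.2], [-0.3, 0.5], [-0.1, -0.1], [0.0, 0.1], [0.2, 0.3]]
beige 0.5094 0.1364
brown 0.5015 0.222
tan 0.4937 0.3076
terra 0.4859 0.3933
('side', 'scene') [ 0.5018  0.2631  0.0282  0.0806 -0.1291] 3.02
[[-2.1, 1.1], [-1.4, -0.6], [-0.3, 1.1], [-0.3, 0.2], [-0.3, 0.2], [3.0, -0.3], [0.4, -1.1], [0.1, 0.5], [0.2, -1.9], [-0.0, -0.7], [-0.3, -1.0], [-2.5, 0.0]]
beige 0.5121 0.1345
brown 0.5052 0.2202
tan 0.4983 0.3059
terra 0.4914 0.3916
5.8417
```

```bash
cat > job.py <<'E'
from h import *
FEET={'beige':(.5147,-.1351,0.0),'brown':(.5185,-.4085,0.0),'tan':(.5235,-.3152,.11),'terracotta':(.5240,-.2236,.05)}
TX,TY,TYAW,TZ=.4983,.2645,.089,.0097
K={'beige':-1.5,'brown':-.5,'tan':.5,'terracotta':1.5}
SOLE=.0218; GH=.049
def pick(n):
    x,y,a=FEET[n]; r=rot(a)
    movep([x,y,.24],r); move_l([x,y,.16],.3); move_l([x,y,SOLE+GH],.12)
    print('pre',get_state()['contact_force'].round(1),get_state()['position'].round(4))
    grab(40); s=get_state(); print('gap',round(s['finger_gap'],3),s['contact_force'].round(1))
    return s
def lift(n):
    x,y,a=FEET[n]; move_l([x,y,.11],.08); move_l([x,y,.25],.3)
    s=get_state(); print('lifted gap',round(s['finger_gap'],3),s['contact_force'].round(1),'t',round(s['clock'],2))
def goal(n):
    k=K[n]*.086; return TX-np.sin(TYAW)*k, TY+np.cos(TYAW)*k
def over(n,z=.25):
    gx,gy=goal(n); movep([gx,gy,z],rot(TYAW))
def lower(n,z0=None):
    gx,gy=goal(n); zf=TZ+.004+GH
    move_l([gx,gy,zf+.025],.2)
    hit=move_l([gx,gy,zf-.007],.025,until_force=5)
    s=get_state(); print('hit',hit,s['position'].round(4),'exp z',round(zf,4),s['contact_force'].round(1),'t',round(s['clock'],2))
def release(n):
    let_go(); s=get_state(); p=s['position']; move_l([p[0],p[1],p[2]+.07],.15); move_l([p[0],p[1],.25],.35)
def snap(tag):
    f=grab_frame('wrist');save(tag+'w',f['img']); f=grab_frame('side');save(tag+'si',f['img']); f=grab_frame('scene');save(tag+'sc',f['img'])
E
python3 - <<'E'
from job import *
pick('beige'); lift('beige'); over('beige'); snap('b1'); print(get_state()['clock'])
E
```

```text
pre [ 0.2 -0.4 -0.8] [ 0.5156 -0.1355  0.0718]
gap 0.445 [-1.  -0.2  5.1]
lifted gap 0.438 [-0.3 -0.2 -2.4] t 10.43
11.6333
```

View pics/b1w.png

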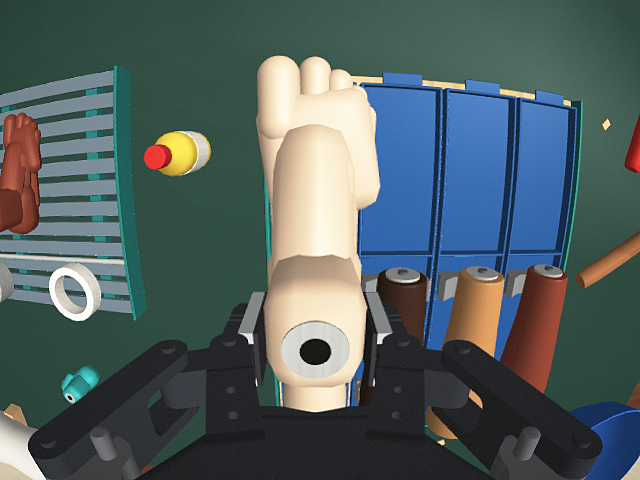

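View pics/b1si.png

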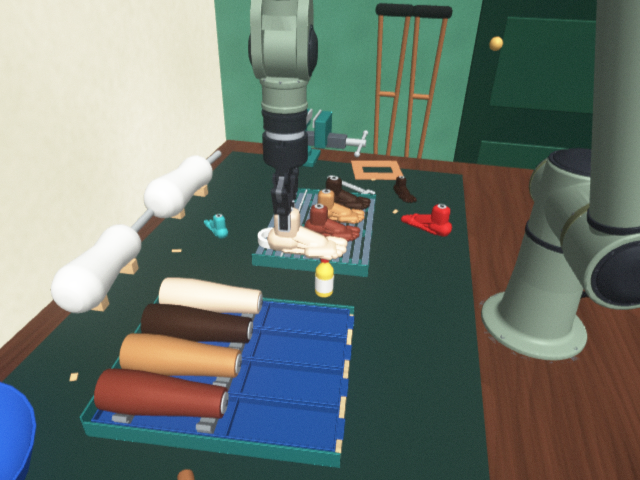

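```bash
cat >> job.py <<'E'
def ringcheck(uv=(315,352)):
    # offset of the ankle ring in tool frame
    from det import dot
    f=grab_frame('wrist'); im=f['img']; r=45; u,v=uv
    g=cv2.GaussianBlur(cv2.cvtColor(im,cv2.COLOR_RGB2GRAY),(3,3),0)[v-r:v+r,u-r:u+r]
    hsv=cv2.cvtColor(im,cv2.COLOR_RGB2HSV)[v-r:v+r,u-r:u+r]
    n,l,s,c=cv2.connectedComponentsWithStats((g<50).astype(np.uint8))
    i=min((k for k in range(1,n) if 200<s[k][4]<1200),key=lambda k:np.hypot(*(c[k]-r)),default=None)
    if i is None: print('no ring'); return None
    p=c[i]+[u-r,v-r]
    q=p-[f['cx'],f['cy']];rr=np.linalg.norm(q);th=rr/f['fx'];d=np.array([*(q/rr*np.sin(th)),np.cos(th)])
    T=f['T_tool_cam'];o=T[:3,3];d=T[:3,:3]@d; X=o+d*(-.035-o[2])/d[2]
    print('ring px',p.round(1),s[i][4],'tool offset',X.round(4)); return X
E
python3 - <<'E'
from job import *
X=ringcheck(); lower('beige'); snap('b2'); 
E
```

```text
ring px [315.  351.4] 576 tool offset [ 0.0015 -0.0008 -0.035 ]
hit True [0.5099 0.1356 0.069 ] exp z 0.0627 [ 1.4 -0.6  2.6] t 13.43
```

View pics/b2w.png

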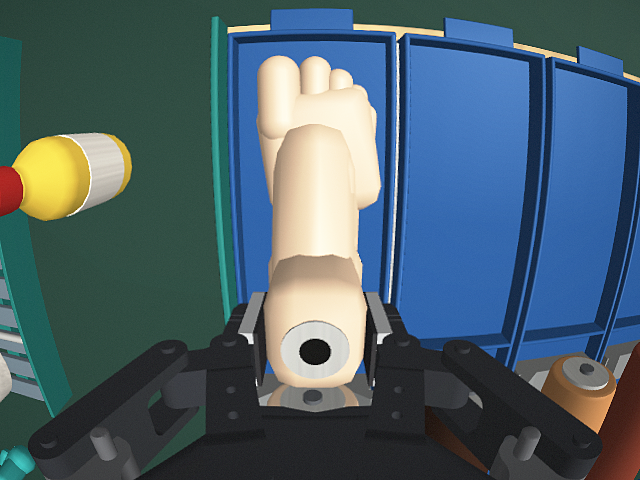

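View pics/b2sc.png

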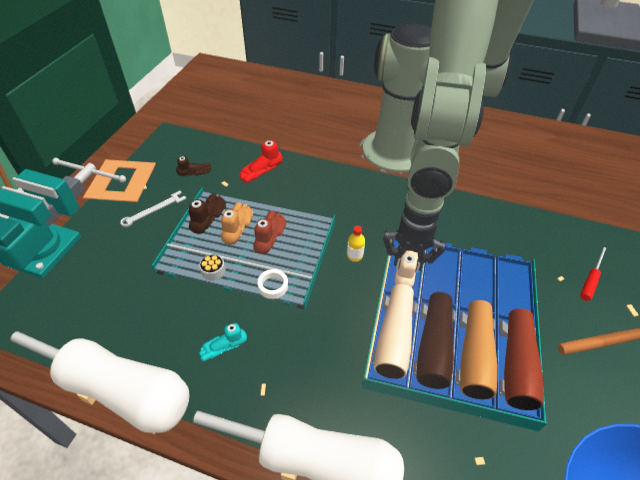

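View pics/b2si.png

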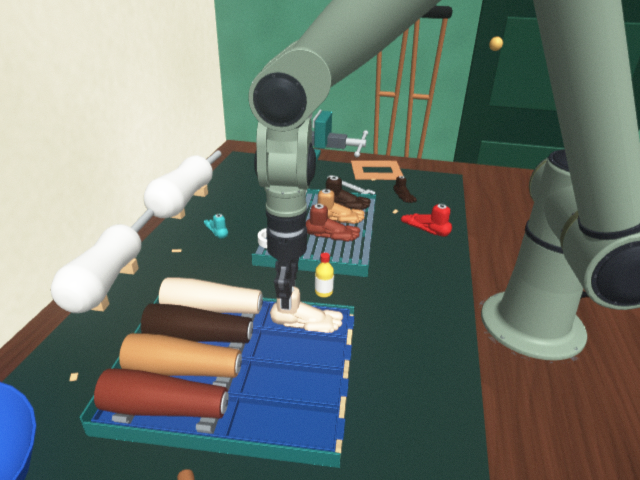

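```bash
python3 - <<'E'
from job import *
s=get_state(); p=s['position']
for i in range(3):
    h=move_l([p[0],p[1],p[2]-.001*(i+1)],.02,until_force=9); s=get_state(); print(h,s['position'].round(4),s['contact_force'].round(1),s['wrist_torque'].round(2))
    if np.abs(s['contact_force'][2])>14: break
ringcheck()
f=grab_frame('side'); save('b3',f['img'][270:350,240:370],6)
E
```

```text
False [0.51   0.1355 0.0689] [-3.1 -0.8 11. ] [-0.15  0.45 -0.05]
False [0.5099 0.1356 0.0689] [-7.  -1.1 20.3] [-0.21  1.02 -0.09]
ring px [314.6 351.4] 584 tool offset [ 0.0014 -0.0008 -0.035 ]
```

View pics/b3.png

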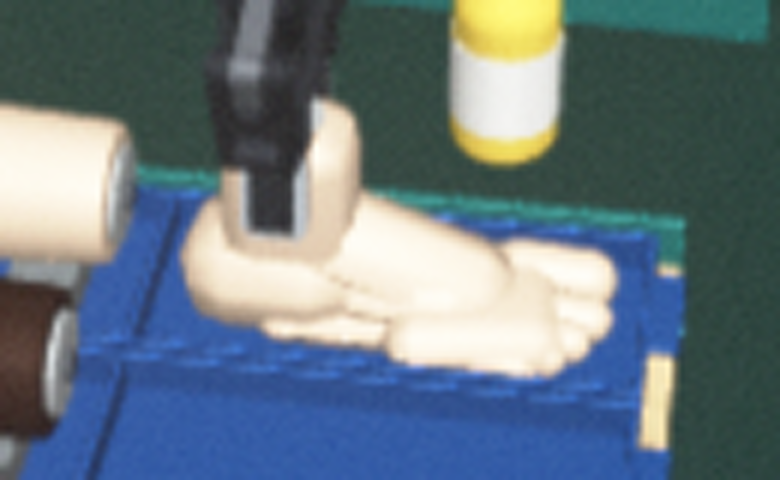

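```bash
python3 - <<'E'
from job import *
s=get_state(); p=s['position']; move_l([p[0],p[1],p[2]],.02); print(get_state()['contact_force'].round(1),get_state()['position'].round(4))
release('beige'); 
f=grab_frame('wrist');save('b4w',f['img']);f=grab_frame('side'); save('b4',f['img'][270:350,240:370],6); print(get_state()['clock'])
st=get_state()
E
```

```text
[-2.4 -0.6  7. ] [0.5096 0.1356 0.069 ]
16.15
```

View pics/b4w.png

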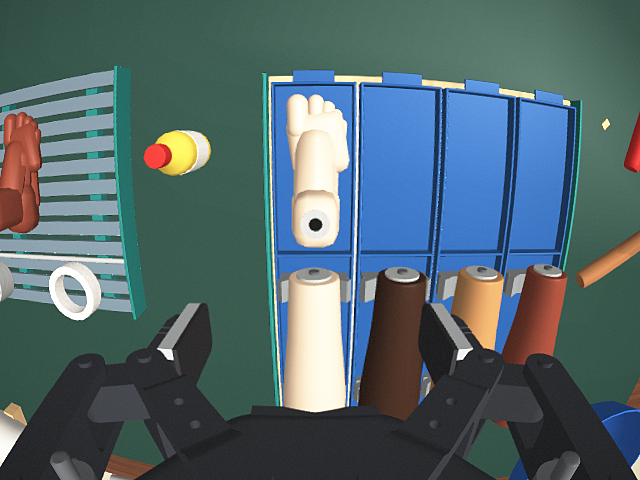

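View pics/b4.png

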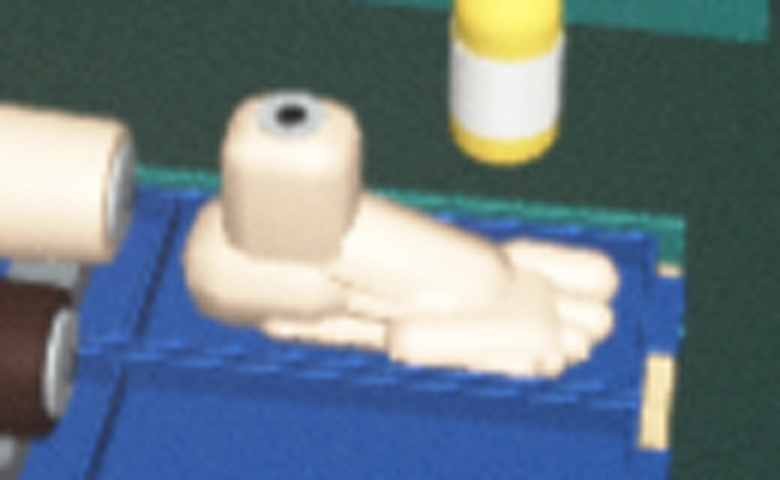

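```bash
sed -i 's/,TZ=.4983,.2645,.089,.0097/,TZ=.4983,.2645,.089,.0155/' job.py; python3 - <<'E'
from job import *
from det import dot
F={c:grab_frame(c) for c in ['scene','side']}; st=get_state(); w=grab_frame('wrist')
uw=dot(w['img'],(315,225),11); us=dot(F['scene']['img'],proj(F['scene'],[.51,.136,.102]),6); ud=dot(F['side']['img'],proj(F['side'],[.51,.136,.102]),6)
print(uw,us,ud); print(tri([wray(w,st,uw)]+[ray(F[c],u) for c,u in (('scene',us),('side',ud)) if u is not None]))
pick('brown'); lift('brown'); over('brown'); ringcheck(); lower('brown'); snap('r1')
E
```

```text
[315.15491536 227.72923645] [409.0795082  258.03422131] [288.0637605  288.70976891]
(array([0.50901707, 0.13663177, 0.10330121]), [np.float64(0.00041936233007274946), np.float64(0.000259074541392692), np.float64(0.00031727510298273557)])
pre [-0.4  0.1  0.2] [ 0.5192 -0.4092  0.072 ]
gap 0.442 [-0.3  0.5  3.5]
lifted gap 0.442 [ 0.1 -0.1 -2.5] t 21.33
ring px [315.  351.2] 566 tool offset [ 0.0015 -0.0009 -0.035 ]
hit True [0.5019 0.2212 0.0691] exp z 0.0685 [-0.5 -0.2  3.7] t 25.48
```

View pics/r1w.png

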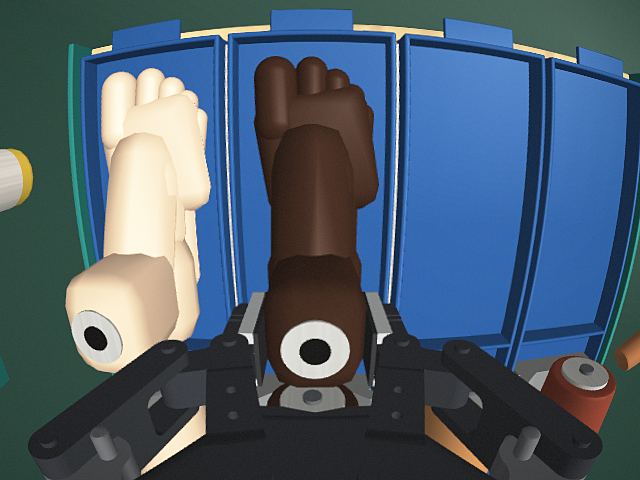

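View pics/r1si.png

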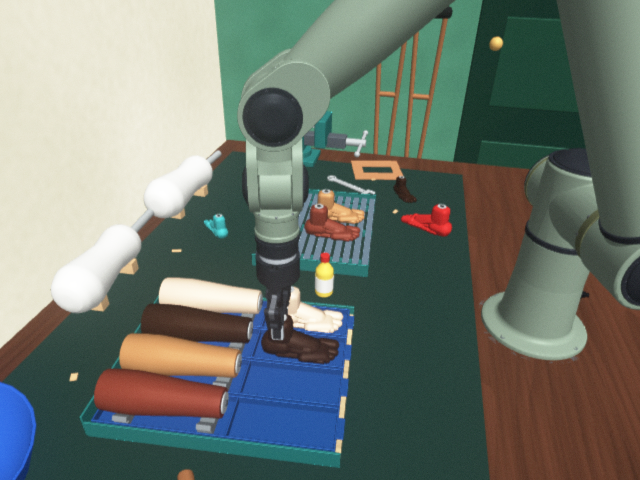

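```bash
python3 - <<'E'
from job import *
release('brown'); f=grab_frame('wrist');save('r2w',f['img'])
pick('tan'); lift('tan'); over('tan'); ringcheck(); lower('tan'); snap('t1')
E
```

```text
pre [ 0.3 -0.9 -0.4] [ 0.5242 -0.3158  0.0719]
gap 0.441 [-0.8  0.3  3.9]
lifted gap 0.44 [-0.8  1.2 -2.2] t 32.31
ring px [314.9 350.1] 575 tool offset [ 0.0015 -0.0013 -0.035 ]
hit True [0.4942 0.3069 0.0691] exp z 0.0685 [ 0.1 -0.9  3. ] t 36.43
```

View pics/r2w.png

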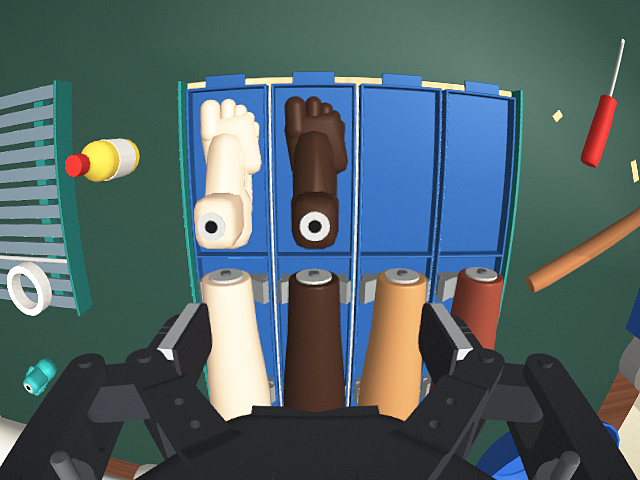

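View pics/t1w.png

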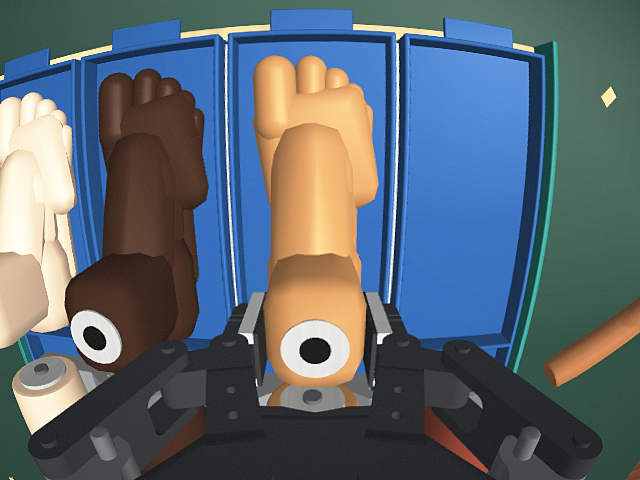

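View pics/t1si.png

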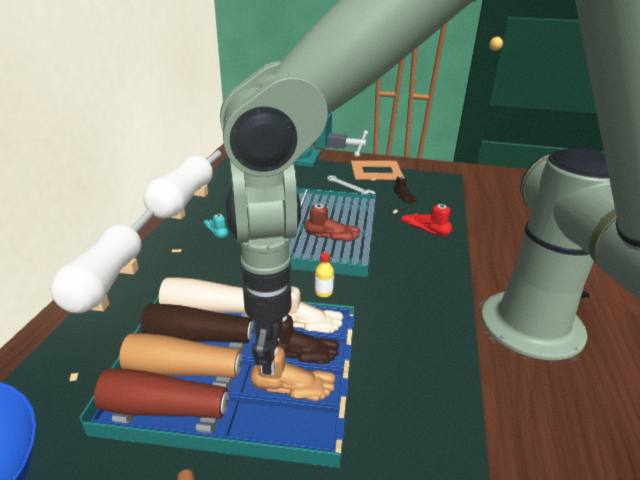

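Beige and brown stand well in their bays (ring pixels (211,227) and (315,227)), and tan is down in its own bay. Next is terracotta.

```bash
python3 - <<'E'
from job import *
release('tan')
pick('terracotta'); lift('terracotta'); over('terracotta'); ringcheck(); lower('terracotta'); snap('c1')
E
```

```text
pre [ 0.7  0.  -0. ] [ 0.5248 -0.2241  0.0719]
gap 0.437 [-0.6 -0.6  4.2]
lifted gap 0.439 [-0.3  0.1 -3.1] t 43.18
ring px [314.9 351. ] 574 tool offset [ 0.0015 -0.001  -0.035 ]
hit True [0.4866 0.3926 0.0692] exp z 0.0685 [ 0.1 -0.6  4.4] t 47.29
```

View pics/c1w.png

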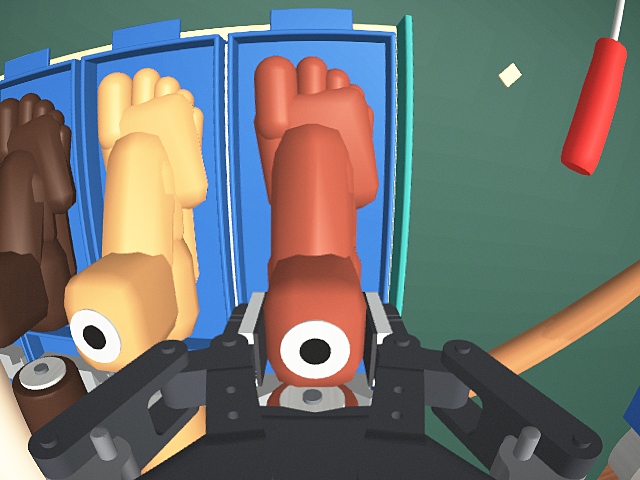

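View pics/c1si.png

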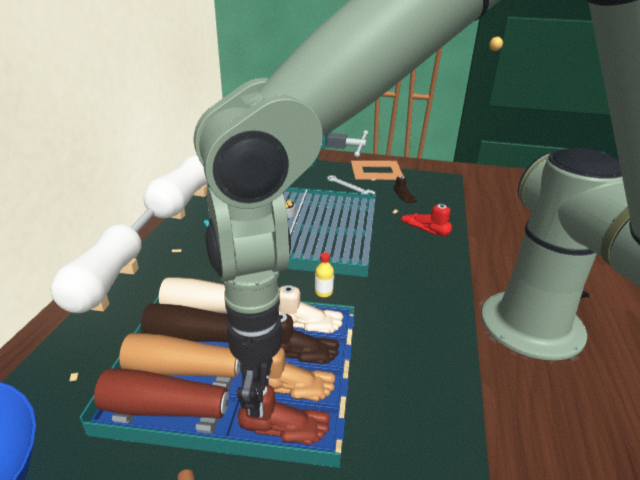

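```bash
python3 - <<'E'
from job import *
from det import dot
release('terracotta'); movep([.40,.265,.36],rot(TYAW)); 
st=get_state(); w=grab_frame('wrist'); save('e_w',w['img'],1.25)
F={c:grab_frame(c) for c in ['scene','side']}
save('e_si',F['side']['img'][240:470,80:370],2.6); save('e_sc',F['scene']['img'])
for n in K:
    g=goal(n); P=[g[0],g[1],.1033]; L=[]
    u=dot(w['img'],wproj(w,st,P),10); 
    if u is not None: L.append(wray(w,st,u))
    u=dot(F['side']['img'],proj(F['side'],P),6)
    if u is not None: L.append(ray(F['side'],u))
    u=dot(F['scene']['img'],proj(F['scene'],P),6)
    if u is not None: L.append(ray(F['scene'],u))
    if len(L)>1:
        X,e=tri(L); print(n,X.round(4),np.round(e,4),(X[:2]-g).round(4))
    else: print(n,len(L))
for n in ('glue_bottle','bolt_tin'): print(n,[(np.round(d['centre']),round(d['score'],2)) for d in tip_of('scene',n)][:2])
print(get_state()['clock'])
E
```

```text
beige [0.509  0.1366 0.1032] [0.0004 0.0003 0.0003] [-0.0008  0.0006]
brown [0.5014 0.2219 0.1032] [0.0003 0.0001 0.0003] [-0.0007  0.0002]
tan [0.4933 0.3074 0.1032] [0.0002 0.0002 0.0001] [-0.0012  0.0001]
terracotta [0.486  0.393  0.1031] [0.0002 0.0002 0.0002] [-0.0008  0.    ]
glue_bottle [(array([351., 253.]), 0.97), (array([212., 270.]), 0.39)]
bolt_tin [(array([214., 270.]), 0.74), (array([475., 295.]), 0.36)]
50.0833
```

View pics/e_w.png

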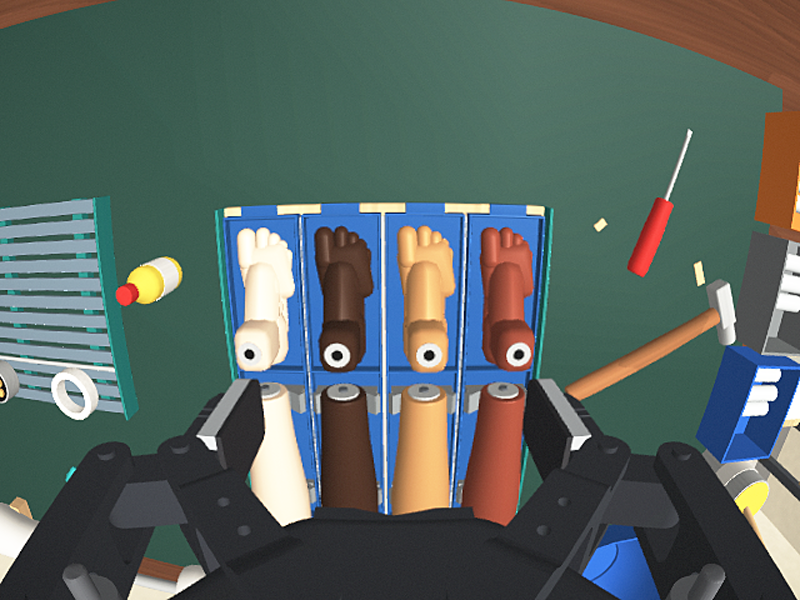

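View pics/e_si.png

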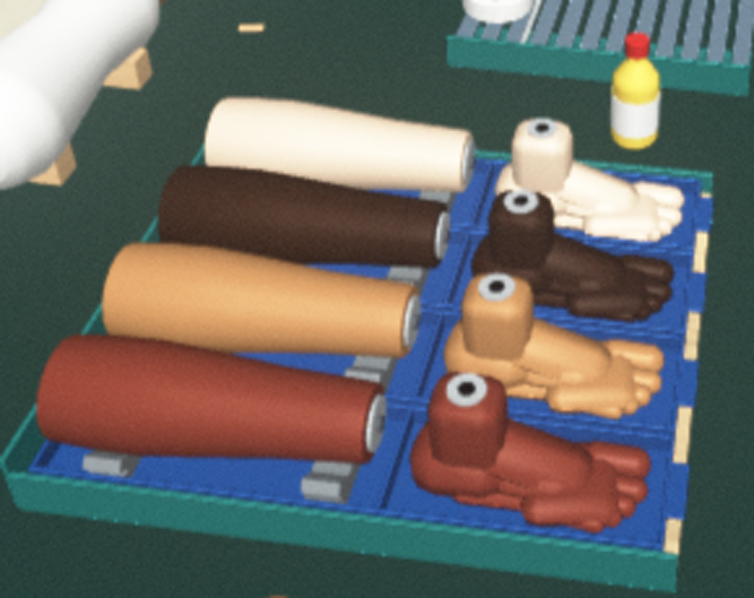

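View pics/e_sc.png

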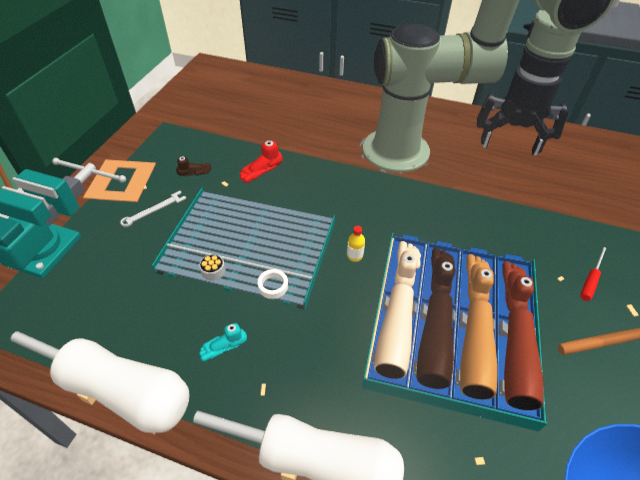

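All four feet stand flat in the bays of their own colour, at equal ring heights. The bottle (356,245) and the tin (211,265) are where they were in the first picture.

```bash
python3 - <<'E'
from h import *
print(get_state()['joint_velocities'].round(3)); sign_off()
E
```

```text
[-0.002 -0.009  0.002  0.005 -0.002 -0.001]
the job is handed in; nothing more can be done
```

I moved all four feet into the bays of their own colour, in shank order: beige, brown, tan, terracotta. I handed the job in just after 50 s on the robot's clock. The red, turquoise and small brown look-alikes were left alone.

- **Position:** The ankle rings measured within about 1.5 mm of where I aimed, all at the same height (0.103 m). The feet look flat and straight, with heels next to the shanks. I judged direction and flatness from the pictures rather than measuring them.
- **Bystanders:** The glue bottle and the bolt tin look unmoved. The detector's points for them shifted by 2–4 pixels from the first picture, which I put down to detector noise.
- **Disagreement:** The beige foot met the bay floor 6 mm higher than my first estimate of the tray height. I pressed to about 20 N to confirm it was the floor, eased off, and corrected the height for the other three feet. They touched down within 1 mm of the corrected height.

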